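# Warm the crew's mess tins

## Task

Warm the lunch: take every lidded mess tin out of the tool chest's open tray and stand it upright on the warmer's dark plate, beside the coffee pot already there. Only when all the tins are on, turn the black selector knob to the two-dot mark, and after that the grey timer knob to 40 minutes. By the end the empty tray must be slid fully home into the chest; leave the pot and everything else where they stand.

Things in the scene. Friction and masses are not known exactly. Their poses are not given: they have to be found in the camera images.
- tin1: lidded round aluminium mess tin, 62 mm across, 60 mm high, closed top, about 0.25 kg; one of 3 to 5 identical ones (absent ones give None), starting upright in the chest's tray. Origin: centre of its underside, z up along its axis
- tin2: lidded round aluminium mess tin, 62 mm across, 60 mm high, closed top, about 0.25 kg; one of 3 to 5 identical ones (absent ones give None), starting upright in the chest's tray. Origin: centre of its underside, z up along its axis
- tin3: lidded round aluminium mess tin, 62 mm across, 60 mm high, closed top, about 0.25 kg; one of 3 to 5 identical ones (absent ones give None), starting upright in the chest's tray. Origin: centre of its underside, z up along its axis
- tin4: lidded round aluminium mess tin, 62 mm across, 60 mm high, closed top, about 0.25 kg; one of 3 to 5 identical ones (absent ones give None), starting upright in the chest's tray. Origin: centre of its underside, z up along its axis
- tin5: lidded round aluminium mess tin, 62 mm across, 60 mm high, closed top, about 0.25 kg; one of 3 to 5 identical ones (absent ones give None), starting upright in the chest's tray. Origin: centre of its underside, z up along its axis
- tray (a joint): slide of the chest's upper tray: 0 = fully out towards the robot (start), 0.19 m = fully home against its stop; it grows as the tray is pushed away from the robot, along the chest's +x. About 1.5 N of friction plus light damping, no spring: it stays where it is left
- tray_floor (a point): centre of the tray's inner floor (surface), moves with the tray; x points into the chest (the direction in which the tray slides home), y along the tray, z up. The floor is 194 mm (x) by 298 mm (y); side and back walls stand 20 mm above it, 4 mm thick; the red front panel, 330 mm wide and 6 mm thick, stands 53 mm above it
- tray_front (a point): middle of the top edge of the tray's front panel at its outermost (robot-side) surface, moves with the tray; axes as tray_floor. A lip 10 mm high runs along the panel's top edge; below the lip the panel is 4 mm further in
- chest: red steel tool chest, 280 mm deep (x), 340 mm wide (y), 150 mm high, topped by a rubber mat (mat surface 154 mm up) with a flat black socket case, 35 mm high, fixed to its rear right part; fixed. Origin: on the bench under the middle of its front face; x points from the front face to its back, away from the robot. The tray slides out of its front at mid-height; its floor lies 79 mm above the bench
- plate (a point): centre of the top surface of the warmer's dark steel plate, 61 mm above the bench; the plate is 200 mm (x) by 340 mm (y), its surface 6 mm above the housing round it. x points away from the robot, y to the left, z up
- warmer: grey table-top food warmer, fixed, 340 mm (x) by 380 mm (y), housing top 55 mm above the bench; origin at the centre of its underside, x away from the robot, y to the left. The plate fills its far part (plate centre at x = +55 mm); a white control strip on top of its near edge carries the two knobs, at x = -113 mm: black selector on the right (y = -85 mm), grey timer on the left (y = +85 mm)
- selector (a joint): angle of the black selector knob in rad, grows clockwise seen from above. Sprung detents at 0 (ring mark, off), 0.785 (one dot), 1.571 (two dots), 2.356 (three dots); between them it snaps to the nearer one when let go; stops at both ends. Peak detent torque about 0.1 N m. Starts at off or one dot
- selector_grip (a point): on the black selector's axis, at the height to grip, 78 mm above the bench; turns with the knob. The grip is a bar 50 mm long, 14 mm thick, from 12 mm below to 12 mm above this point, on a round skirt 54 mm across; the point's x runs along the bar towards its white pointer end, z up. The pointer aims at +67.5 deg (left of the warmer's +x) at joint 0 and at -22.5 deg on the two dots
- timer (a joint): angle of the grey timer knob in rad, grows clockwise seen from above; turns smoothly with about 0.03 N m friction between stops at 0 and 3.0 and stays where it is left. 0 rad = 0 minutes, 3.0 rad = 60 minutes, 0.05 rad a minute, so 40 minutes = 2.0 rad. The scale has a tick every 5 minutes, longer every 10, longest at 0, 30 and 60. Starts between 2 and 18 minutes
- timer_grip (a point): on the grey timer's axis, at the height to grip, 78 mm above the bench; turns with the knob. Bar as on the selector (50 mm long, 14 mm thick, 12 mm above and below this point), skirt 59 mm across; x along the bar towards its white pointer end, which aims at +86 deg (left of the warmer's +x) at 0 minutes and straight along +x at 30
- pot: bystander: white enamel coffee pot, 86 mm across at the foot, 126 mm high with its lid knob, handle on its +y side reaching 75 mm out and short spout on -y (51 mm out), standing on the far left corner of the plate; 0.8 kg. Origin: centre of its underside
- funnel: bystander: black plastic funnel standing mouth down on the bench right of the chest, 104 mm across, 85 mm high. Origin: centre of its underside
- mess_pan: bystander: open aluminium mess bowl on the chest's mat, 124 mm across, 45 mm high. Origin: centre of its underside
- scraper: bystander: bright orange plastic scraper lying on the bench left of the warmer, 190 mm long along its x. Origin: under its middle
- flask: bystander: steel flask on the bench left of the warmer, 72 mm across, 200 mm high. Origin: centre of its underside
- spanner: bystander: steel spanner lying on the bench right of the chest, 180 mm long along its x. Origin: under its middle
Mind the look-alikes: they are no part of the job. What is shaped like the tin3 but brown or yellow is not meant.

How it is judged:
On the way, in this order (a step that is already met when the one before it is completed fails the run):
1. every mess tin present stands upright on the warmer's plate (x of tin1 in the frame of plate between -0.082 and 0.082 m and y of tin1 in the frame of plate between -0.152 and 0.152 m and z of tin1 in the frame of plate between -0.008 and 0.008 m and angle between each of tin1, tin2, tin3, tin4, tin5's own z axis and vertical below 0.12 rad and linear speed of each of tin1, tin2, tin3, tin4, tin5 below 0.03 m/s and x of tin2 in the frame of plate between -0.082 and 0.082 m and y of tin2 in the frame of plate between -0.152 and 0.152 m and z of tin2 in the frame of plate between -0.008 and 0.008 m and x of tin3 in the frame of plate between -0.082 and 0.082 m and y of tin3 in the frame of plate between -0.152 and 0.152 m and z of tin3 in the frame of plate between -0.008 and 0.008 m and x of tin4 in the frame of plate between -0.082 and 0.082 m and y of tin4 in the frame of plate between -0.152 and 0.152 m and z of tin4 in the frame of plate between -0.008 and 0.008 m and x of tin5 in the frame of plate between -0.082 and 0.082 m and y of tin5 in the frame of plate between -0.152 and 0.152 m and z of tin5 in the frame of plate between -0.008 and 0.008 m), for 0.2 s.
2. then the selector is on two dots (value of joint selector between 1.421 and 1.721 rad), for 0.3 s.
3. then the timer is on 40 minutes (value of joint timer between 1.9 and 2.1 rad), for 0.3 s.
At the end, for the whole second after the job is handed in: Every mess tin present stands upright at rest on the plate (centre at least 18 mm inside the plate's edges), the selector is in the two-dot detent (within 0.15 rad), the timer is at 40 minutes (within 2), and the tray is home (within 8 mm) (all of step 1 and all of step 2 and all of step 3 and value of joint tray above 0.182 m); the robot touches nothing.
It fails at once if a bystander is moved more than 5 cm or the pot, flask or funnel is tipped (distance of any of pot, funnel, mess_pan, scraper, flask, spanner from where it was at the start of the episode above 0.05 m or angle between any of pot, flask, funnel's own z axis and vertical above 0.4 rad).
Of tin1, tin2, tin3, tin4, tin5 only 3 to 5 are there at a start; the rules pass over those that are not, and their reading is None.
At some moment in a run one of tin1, tin2, tin3, tin4, tin5 may be knocked a few centimetres aside while the robot is not near it.
It also fails if it takes over 210 s, if anything falls off the work surface, if the arm or the gripper's body presses on something with over 40 N, if the wrist force passes 120 N, or if a joint passes its speed limit or range.

## Robot

A 6-joint arm with a two-finger parallel gripper is mounted at the origin on the work surface. World frame = base frame: x ahead of the robot, y to its left, z up, the work surface at z = 0. Lengths are in m, angles in rad, forces in N, time in s.
With the tool pointing down it reaches from about 0.3 to 0.775 m from the base axis. Payload 14.6 kg.
Tool frame: the origin (TCP) lies midway between the tips of the shut fingers; the grasp point (between the pads) lies 19 mm behind it (ctrl.grip_depth is the distance from the TCP to the grasp point, in m); z points along the fingers, x is the direction in which the jaws open and shut, and the axes are right-handed (so a half turn about z gives the same grasp; the last joint's range is limited). The gripper opens to 94 mm and grips with 3 to 60 N. Pads are 16 mm wide; open, the fingers measure 119 mm over their backs; the gripper's body (75 mm by 177 mm) begins 78 mm behind the grasp point.
Start: joints at [1.21, 0.3, 1.521, -0, 1.321, -0.067], TCP at [0.159, 0.526, 0.205] pointing down, gripper open.
Joint ranges: [-3.03, 3.03], [-0.79, 2.21], [0.23, 2.52], [-1.04, 4.18], [0, 3.07], [-2.55, 2.55]. Speed limits (rad/s): [2.22, 2.22, 2.57, 3.14, 3.14, 3.14].

## Interface

Orientations are given as [roll, pitch, yaw] about the fixed x, y, z axes, in that order (R = Rz(yaw) Ry(pitch) Rx(roll)).
In Python, from station import ctrl gives the robot as it stands.
- The arm moves only by the tool play_rows, never from a script. Its argument "steps" is a list that holds one entry, the list of rows, each a list of 7 numbers: the shift along the tool's x, y, z in cm, then the turn, a rotation vector about the tool's x, y, z in rad, then the opening, from 0 (shut) to 1 (fully open). In form: [[[x, y, z, ax, ay, az, hand], ...]]. A call has 1 to 20 rows; each row is the pose to reach, as a shift and turn from the pose measured when the call began, along the tool's axes at that moment; what a row does not reach only later rows make up. A row lasts 1/12 s, in which the tool goes at most 41.7 mm and 7.16 degrees, less where a joint would pass 70% of its speed; a pose out of reach is approached as far as the arm can. A call with a gripper value outside its range is refused whole. The fingers move at their own pace and stop on an object; "force" is the grip in N (left out, the last holds). Time passes only in rows, so rows that repeat a pose let the fingers close. It gives the time, the measured TCP pose, the force and the opening at its end, in the units of the state.
- ctrl.get_obs(): the state, without advancing time (a new reading comes with each control period).
- ctrl.camera(name): name is "scene" or "top" or "wrist"; returns a dict with "frame" (400x640x3 uint8, blue, green, red), "fovy" (degrees; the focal length in pixels is half the picture's height over the tangent of half this angle, whatever the lens; pixels are square), "cx", "cy" (the principal point, pixels), "world_to_cam" (4x4, takes a point from world to camera coordinates). Camera axes: x right, y up, looking along -z (the intrinsics and any distortion apply to the point x, -y, -z); pixel columns grow to the right and rows downward; lengths in m; the calibration is good to about 2 mm. A picture is of the moment at which its call begins. There is no depth.
- ctrl.hand_in(): hands the job in, once; it reports no verdict.
The state is a dict: "time_s": time; "qpos": joint angles; "joint_vel": joint speeds; "tau": joint torques, N m; "ee_pos": TCP position; "eef_rot": TCP orientation; "force": force on the tool from outside, world axes, zero at the start; "moment": the same for the moment, N m; "grip_width": finger opening in m.
Only numpy, scipy, OpenCV 4.12 (cv2) and the standard library are available. Lean on these libraries where they do the work, as an engineer would, in place of code of your own. Each camera call takes 0.05 s, during which the arm holds its last target. There are 200 camera calls.

## Working session

There is one attempt and no reset: what is moved stays moved. The work goes in short steps, Python scripts to look and compute and a tool call to move; the robot and the scene stay as the last step left them, time stands still between calls to the robot, and variables do not carry over. Pictures are saved under pics/ and viewed, about 12 in all and at most 16, crops included, and the job is handed in when it is done.

Besides the shell and the picture viewer there is one more tool, called after ">>>" as name(argument=value, ...) on one line, values as JSON. play_rows: Moves the arm, as the interface text tells. Its arguments: {"type":"object","properties":{"steps":{"type":"array"},"force":{"type":"number"}},"required":["steps"]}

```bash
mkdir -p pics; ls
cat > h.py <<'E'
import numpy as np, cv2
from station import ctrl
from scipy.spatial.transform import Rotation as R
def snap(name,save=None):
    c=ctrl.camera(name); 
    if save: cv2.imwrite('pics/'+save,c['frame'])
    return c
def f(c): return c['frame'].shape[0]/2/np.tan(np.radians(c['fovy'])/2)
def ray(c,u,v,z):
    M=np.array(c['world_to_cam']);Rm=M[:3,:3];o=-Rm.T@M[:3,3]
    p=np.array([[u,v]],float)
    d=Rm.T@np.array([(p[0,0]-c['cx'])/f(c),-(p[0,1]-c['cy'])/f(c),-1])
    return o+d*(z-o[2])/d[2]
def proj(c,P):
    M=np.array(c['world_to_cam']);q=M[:3,:3]@np.array(P,float)+M[:3,3]
    return np.array([c['cx']+f(c)*q[0]/-q[2],c['cy']-f(c)*q[1]/-q[2]])
def tool():
    o=ctrl.get_obs();return np.array(o['ee_pos']),R.from_euler('xyz',o['eef_rot'])
E
python3 - <<'E'
from h import *
for n in('scene','top','wrist'):
    c=snap(n,n+'0.png');print(n,{k:v for k,v in c.items() if k not in('frame',)})
print(ctrl.get_obs(),ctrl.grip_depth)
E
```

```text
pics
scene {'fovy': 43.588682486880366, 'cx': 318.9790792074559, 'cy': 203.93907423878272, 'world_to_cam': array([[-0.2613333 ,  0.96516815, -0.0124638 ,  0.15746763],
       [-0.75772568, -0.19713187,  0.62208587,  0.31720286],
       [ 0.59796045,  0.1720159 ,  0.78284981, -2.21924133],
       [ 0.        ,  0.        ,  0.        ,  1.        ]])}
top {'fovy': 49.15374092626986, 'cx': 315.3688820016957, 'cy': 198.65315759808246, 'world_to_cam': array([[ 0.05892475, -0.99825208, -0.004545  , -0.02645974],
       [ 0.9757021 ,  0.05663   ,  0.21165645, -0.56474689],
       [-0.21102911, -0.01690637,  0.97733356, -1.36324638],
       [ 0.        ,  0.        ,  0.        ,  1.        ]])}
wrist {'fovy': 58.542842760910546, 'cx': 317.0990481742649, 'cy': 199.6664433260873, 'world_to_cam': array([[ 2.88742094e-01,  9.57406757e-01, -5.52219307e-04,
        -5.50242088e-01],
       [-9.32141044e-01,  2.80990540e-01, -2.28379926e-01,
         2.43936802e-02],
       [-2.18497316e-01,  6.64576444e-02,  9.73571931e-01,
        -3.88996032e-01],
       [ 0.00000000e+00,  0.00000000e+00,  0.00000000e+00,
         1.00000000e+00]])}
{'time_s': 0.15, 'qpos': array([ 1.21044793e+00,  3.00344948e-01,  1.52143236e+00,  1.39530651e-06,
        1.32068815e+00, -6.65934895e-02]), 'joint_vel': array([-2.92851793e-04, -2.75259363e-03, -9.44874255e-04,  4.80696370e-05,
        8.24470299e-04,  9.51544194e-04]), 'tau': array([ 9.18011356e-04, -5.31967735e+01, -3.52818668e+01,  7.08280876e-02,
        2.35803262e-02, -7.26897360e-05]), 'ee_pos': array([0.15918157, 0.52625694, 0.20501844]), 'eef_rot': array([-3.14153323e+00,  8.70775094e-04,  1.27704110e+00]), 'force': array([-0.74126075,  0.60179131,  0.52261102]), 'moment': array([ 0.05947212,  0.06999202, -0.02848325]), 'grip_width': 0.09386552805701757} 0.0188
```

View pics/top0.png

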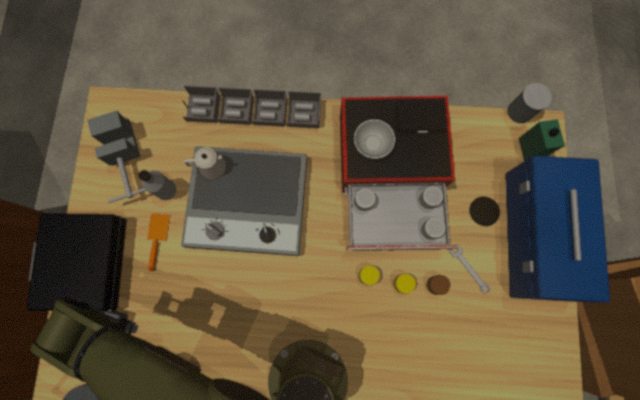

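View pics/scene0.png

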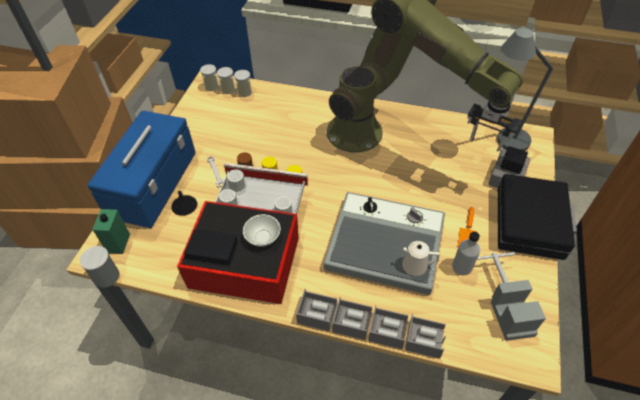

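The top view shows three lidded tins in the tray at about (366,198), (432,197) and (432,229). The selector is near (267,234), the timer near (214,230) and the pot near (208,162). The yellow and brown look-alikes lie on the bench in front of the tray.

Run:
```python
from h import *
c=snap('top')
im=c['frame']
a=cv2.resize(im[135:260,175:315],None,fx=4,fy=4,interpolation=cv2.INTER_CUBIC)
b=cv2.resize(im[135:260,335:465],None,fx=4,fy=4,interpolation=cv2.INTER_CUBIC)
a2=cv2.resize(a,(560,500));
cv2.imwrite('pics/w1.png',a2);cv2.imwrite('pics/t1.png',b)
for n,z,pts in[('warmer',.055,[(193,149),(306,152),(303,252),(185,247)]),('chest',.154,[(342,98),(451,97),(452,181),(344,185)]),('tins',.139,[(366,198),(432,197),(433,229)]),('knobs',.09,[(214,230),(267,234)])]:
    for p in pts: print(n,ray(c,*p,z).round(3))
```

```text
warmer [0.713 0.427 0.055]
warmer [0.724 0.047 0.055]
warmer [0.391 0.036 0.055]
warmer [0.385 0.413 0.055]
chest [ 0.878 -0.061  0.154]
chest [ 0.902 -0.408  0.154]
chest [ 0.624 -0.409  0.154]
chest [ 0.593 -0.08   0.154]
tins [ 0.559 -0.15   0.139]
tins [ 0.574 -0.352  0.139]
tins [ 0.475 -0.355  0.139]
knobs [0.44  0.318 0.09 ]
knobs [0.437 0.151 0.09 ]
```

View pics/w1.png

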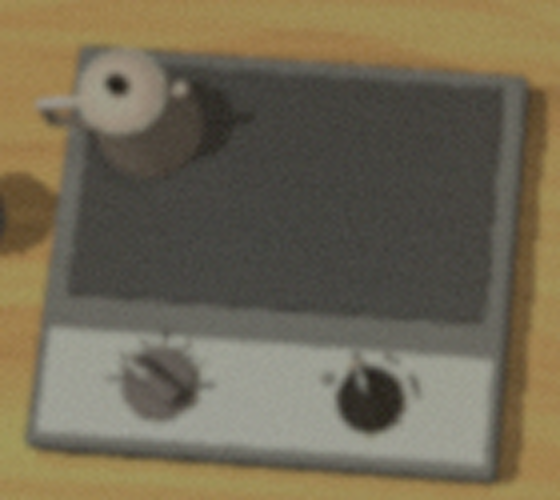

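View pics/t1.png

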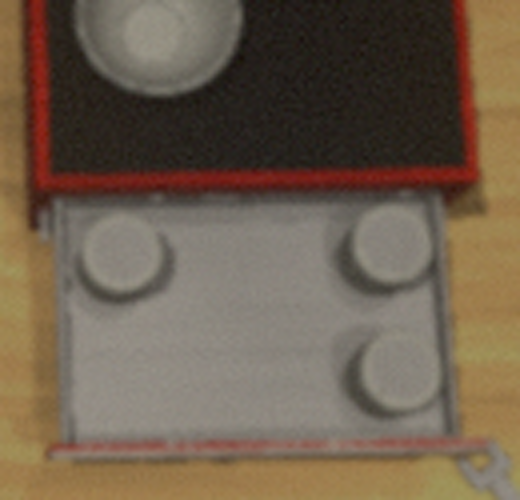

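The enlarged views show lid centres at crop (122,253), (392,245) and (400,370), with no other tins in the tray. The selector pointer aims slightly left of +x, so it is on one dot. The timer pointer aims about 45° left, roughly 14 min. The pot is on the far left corner of the plate.

```bash
cat >> h.py <<'E'
def plan(*T):
    p,r=tool()
    for x,y,z,yaw in T:
        d=r.inv().apply(np.array([x,y,z])-p)*100
        w=(r.inv()*R.from_euler('xyz',[np.pi,0,yaw])).as_rotvec()
        print((x,y,z,yaw),'->',d.round(1),w.round(2))
E
python3 - <<'E'
from h import *
c=snap('top')
g=lambda x,y,x0,y0,z:ray(c,x0+x/4,y0+y/4,z).round(3)
for p in[(122,253),(392,245),(400,370)]: print('tin',g(*p,335,135,.139))
print('front ends',g(55,447,335,135,.132),g(490,443,335,135,.132),'chest front',g(45,188,335,135,.15),g(478,180,335,135,.15),'bowl top',g(160,20,335,135,.199),g(160,95,335,135,.199))
for p in[(85,75),(505,87),(487,323),(68,296)]: print('plate',g(*p,175,135,.061))
print('pot foot',g(152,150,175,135,.065),'potlid',g(117,85,175,135,.185))
print('knobs',g(162,385,175,135,.07),g(370,400,175,135,.07))
plan((.4,.0,.25,1.57),(.574,-.352,.22,1.57))
E
```

```text
tin [ 0.559 -0.148  0.139]
tin [ 0.577 -0.355  0.139]
tin [ 0.48  -0.361  0.139]
front ends [ 0.408 -0.104  0.132] [ 0.43  -0.431  0.132] chest front [ 0.604 -0.087  0.15 ] [ 0.629 -0.418  0.15 ] bowl top [ 0.727 -0.165  0.199] [ 0.668 -0.167  0.199]
plate [0.695 0.412 0.061]
plate [0.705 0.062 0.061]
plate [0.505 0.063 0.061]
plate [0.508 0.404 0.061]
pot foot [0.633 0.348 0.065] potlid [0.65  0.348 0.185]
knobs [0.439 0.318 0.07 ] [0.436 0.151 0.07 ]
(0.4, 0.0, 0.25, 1.57) -> [-43.4  38.3  -4.5] [-0.    0.   -0.29]
(0.574, -0.352, 0.22, 1.57) -> [-72.1  65.1  -1.4] [-0.    0.   -0.29]
```

>>> play_rows(steps=[[[-43.4, 38.3, -4.5, 0, 0, -0.29, 1], [-43.4, 38.3, -4.5, 0, 0, -0.29, 1], [-43.4, 38.3, -4.5, 0, 0, -0.29, 1], [-43.4, 38.3, -4.5, 0, 0, -0.29, 1], [-43.4, 38.3, -4.5, 0, 0, -0.29, 1], [-43.4, 38.3, -4.5, 0, 0, -0.29, 1], [-43.4, 38.3, -4.5, 0, 0, -0.29, 1], [-43.4, 38.3, -4.5, 0, 0, -0.29, 1], [-43.4, 38.3, -4.5, 0, 0, -0.29, 1], [-43.4, 38.3, -4.5, 0, 0, -0.29, 1], [-43.4, 38.3, -4.5, 0, 0, -0.29, 1], [-43.4, 38.3, -4.5, 0, 0, -0.29, 1], [-43.4, 38.3, -4.5, 0, 0, -0.29, 1], [-43.4, 38.3, -4.5, 0, 0, -0.29, 1], [-43.4, 38.3, -4.5, 0, 0, -0.29, 1], [-43.4, 38.3, -4.5, 0, 0, -0.29, 1]]], force=20)

```text
time_s: 1.58
ee_pos: [0.4004, -0.0014, 0.2502]
eef_rot: [-3.141, 0.0, 1.563]
force: [-0.5, 1.4, -0.7]
grip_width: 0.094
```

Run:
```python
from h import *
print(tool()[0], ctrl.get_obs()['qpos'].round(2))
plan((.577,-.355,.22,1.57),(.577,-.355,.103,1.57))
```

```text
[ 0.40038977 -0.00142581  0.25020188] [-0.09 -0.08  1.84 -0.    1.38 -1.66]
(0.577, -0.355, 0.22, 1.57) -> [-35.2  17.9   3. ] [-0.    0.   -0.01]
(0.577, -0.355, 0.103, 1.57) -> [-35.2  17.9  14.7] [-0.    0.   -0.01]
```

>>> play_rows(steps=[[[-35.2, 17.9, 0, 0, 0, -0.01, 1], [-35.2, 17.9, 0, 0, 0, -0.01, 1], [-35.2, 17.9, 0, 0, 0, -0.01, 1], [-35.2, 17.9, 0, 0, 0, -0.01, 1], [-35.2, 17.9, 0, 0, 0, -0.01, 1], [-35.2, 17.9, 0, 0, 0, -0.01, 1], [-35.2, 17.9, 0, 0, 0, -0.01, 1], [-35.2, 17.9, 0, 0, 0, -0.01, 1], [-35.2, 17.9, 0, 0, 0, -0.01, 1], [-35.2, 17.9, 0, 0, 0, -0.01, 1], [-35.2, 17.9, 0, 0, 0, -0.01, 1], [-35.2, 17.9, 0, 0, 0, -0.01, 1], [-35.2, 17.9, 0, 0, 0, -0.01, 1]]])

```text
time_s: 2.67
ee_pos: [0.577, -0.3529, 0.2502]
eef_rot: [-3.141, -0.0, 1.575]
force: [0.3, 0.5, 0.3]
grip_width: 0.0938
```

Run:
```python
from h import *
c=snap('wrist','wr1.png')
print(tool()[0])
for P in[(.577,-.355,.139),(.48,-.361,.139),(.559,-.148,.139)]: print(proj(c,P).round())
g=cv2.GaussianBlur(cv2.cvtColor(c['frame'],cv2.COLOR_BGR2GRAY),(5,5),0)
k=cv2.HoughCircles(g,cv2.HOUGH_GRADIENT,1,60,param1=80,param2=25,minRadius=50,maxRadius=110)
print(k)
if k is not None:
    for u,v,r in k[0]: print(u,v,r,ray(c,u,v,.139).round(3), r*(np.linalg.norm(np.array(c['world_to_cam'])[:3,:3]@[.577,-.355,.139]+np.array(c['world_to_cam'])[:3,3]))/f(c))
```

```text
[ 0.57696278 -0.3529203   0.25065694]
[314. 197.]
[307.  74.]
[565. 176.]
[[[181.5 208.5  89.6]]]
181.5 208.5 89.6 [ 0.588 -0.466  0.139] 0.074717458388079
```

View pics/wr1.png

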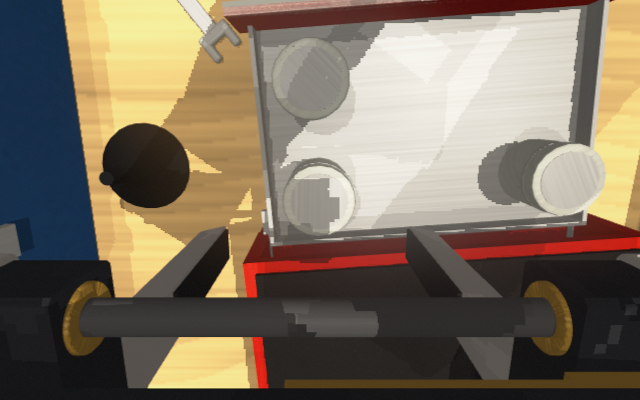

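The wrist view shows the lids at B (319,200), C (311,77) and A (568,178). All are within 5 px (2 mm) of the predictions.

>>> play_rows(steps=[[[0, 0, 4, 0, 0, 0, 1], [0, 0, 8, 0, 0, 0, 1], [0, 0, 11, 0, 0, 0, 1], [0, 0, 13, 0, 0, 0, 1], [0, 0, 14.5, 0, 0, 0, 1], [0, 0, 14.5, 0, 0, 0, 1], [0, 0, 14.5, 0, 0, 0, 1], [0, 0, 14.5, 0, 0, 0, 0.3], [0, 0, 14.5, 0, 0, 0, 0.3], [0, 0, 14.5, 0, 0, 0, 0.3], [0, 0, 14.5, 0, 0, 0, 0.3], [0, 0, 14.5, 0, 0, 0, 0.3], [0, 0, 14.5, 0, 0, 0, 0.3], [0, 0, 14.5, 0, 0, 0, 0.3]]], force=20)

```text
time_s: 3.88
ee_pos: [0.577, -0.353, 0.1061]
eef_rot: [-3.141, 0.0, 1.575]
force: [-0.5, 1.8, 4.4]
grip_width: 0.0615
```

>>> play_rows(steps=[[[0, 0, -4, 0, 0, 0, 0.3], [0, 0, -8, 0, 0, 0, 0.3], [0, 0, -12, 0, 0, 0, 0.3], [4, 0, -14, 0, 0, 0, 0.3], [8, 1, -14, 0, 0, 0, 0.3], [12, 2, -14, 0, 0, 0, 0.3], [16, 3, -14, 0, 0, 0, 0.3], [20, 4, -14, 0, 0, 0, 0.3], [24, 5, -14, 0, 0, 0, 0.3], [28, 6, -14, 0, 0, 0, 0.3], [32, 7, -14, 0, 0, 0, 0.3], [36, 7.7, -14, 0, 0, 0, 0.3], [40, 7.7, -14, 0, 0, 0, 0.3], [44, 7.7, -14, 0, 0, 0, 0.3], [47.4, 7.7, -14, 0, 0, 0, 0.3], [47.4, 7.7, -14, 0, 0, 0, 0.3], [47.4, 7.7, -11, 0, 0, 0, 0.3], [47.4, 7.7, -8, 0, 0, 0, 0.3], [47.4, 7.7, -5, 0, 0, 0, 0.3], [47.4, 7.7, -3, 0, 0, 0, 0.3]]])

```text
time_s: 5.55
ee_pos: [0.651, 0.1209, 0.1324]
eef_rot: [-3.138, 0.001, 1.575]
force: [0.3, 0.1, -2.4]
grip_width: 0.0618
```

Run:
```python
from h import *
print(ctrl.get_obs()['grip_width'])
plan((.652,.121,.089,1.57))
```

```text
0.06180461043236936
(0.652, 0.121, 0.089, 1.57) -> [0.  0.1 4.3] [-0.  0.  0.]
```

>>> play_rows(steps=[[[0, 0.1, 2, 0, 0, 0, 0.3], [0, 0.1, 3, 0, 0, 0, 0.3], [0, 0.1, 3.5, 0, 0, 0, 0.3], [0, 0.1, 4, 0, 0, 0, 0.3], [0, 0.1, 4.2, 0, 0, 0, 0.3], [0, 0.1, 4.2, 0, 0, 0, 0.3]]])

```text
time_s: 6.05
ee_pos: [0.6521, 0.1209, 0.091]
eef_rot: [-3.139, 0.001, 1.575]
force: [0.3, -0.2, -1.6]
grip_width: 0.0618
```

>>> play_rows(steps=[[[0, 0, 0.2, 0, 0, 0, 0.3], [0, 0, 0.3, 0, 0, 0, 0.3], [0, 0, 0.3, 0, 0, 0, 0.3], [0, 0, 0.3, 0, 0, 0, 0.9], [0, 0, 0.3, 0, 0, 0, 0.9], [0, 0, 0.3, 0, 0, 0, 1], [0, 0, 0.3, 0, 0, 0, 1], [0, 0, 0.3, 0, 0, 0, 1], [0, 0, -4, 0, 0, 0, 1], [0, 0, -8, 0, 0, 0, 1], [0, 0, -12, 0, 0, 0, 1], [0, 0, -16, 0, 0, 0, 1], [-4, -1.5, -16, 0, 0, 0, 1], [-8, -3, -16, 0, 0, 0, 1], [-12, -4.5, -16, 0, 0, 0, 1], [-15.5, -6, -16, 0, 0, 0, 1], [-19, -7.5, -16, 0, 0, 0, 1], [-22.5, -9, -16, 0, 0, 0, 1], [-26, -10, -16, 0, 0, 0, 1], [-29.5, -11, -16, 0, 0, 0, 1]]])

```text
time_s: 7.72
ee_pos: [0.5428, -0.176, 0.252]
eef_rot: [-3.14, 0.001, 1.575]
force: [0.4, 0.4, -0.0]
grip_width: 0.0937
```

Run:
```python
from h import *
plan((.48,-.361,.25,1.57))
```

```text
(0.48, -0.361, 0.25, 1.57) -> [-18.5  -6.4   0.2] [-0.  0.  0.]
```

>>> play_rows(steps=[[[-4, -1.4, 0, 0, 0, 0, 1], [-8, -2.8, 0, 0, 0, 0, 1], [-12, -4.2, 0, 0, 0, 0, 1], [-15.5, -5.4, 0, 0, 0, 0, 1], [-18.4, -6.2, 0, 0, 0, 0, 1], [-18.4, -6.2, 0, 0, 0, 0, 1], [-18.4, -6.2, 4, 0, 0, 0, 1], [-18.4, -6.2, 8, 0, 0, 0, 1], [-18.4, -6.2, 11, 0, 0, 0, 1], [-18.4, -6.2, 13, 0, 0, 0, 1], [-18.4, -6.2, 14.7, 0, 0, 0, 1], [-18.4, -6.2, 14.7, 0, 0, 0, 1], [-18.4, -6.2, 14.7, 0, 0, 0, 1], [-18.4, -6.2, 14.7, 0, 0, 0, 0.3], [-18.4, -6.2, 14.7, 0, 0, 0, 0.3], [-18.4, -6.2, 14.7, 0, 0, 0, 0.3], [-18.4, -6.2, 14.7, 0, 0, 0, 0.3], [-18.4, -6.2, 14.7, 0, 0, 0, 0.3], [-18.4, -6.2, 14.7, 0, 0, 0, 0.3], [-18.4, -6.2, 14.7, 0, 0, 0, 0.3]]])

```text
time_s: 9.38
ee_pos: [0.4814, -0.3603, 0.1058]
eef_rot: [-3.14, 0.001, 1.575]
force: [-0.5, 2.7, 4.3]
grip_width: 0.062
```

>>> play_rows(steps=[[[0, 0, -4, 0, 0, 0, 0.3], [0, 0, -8, 0, 0, 0, 0.3], [0, 0, -12, 0, 0, 0, 0.3], [4, 0, -14, 0, 0, 0, 0.3], [8, 1, -14, 0, 0, 0, 0.3], [12, 2, -14, 0, 0, 0, 0.3], [16, 3, -14, 0, 0, 0, 0.3], [20, 4, -14, 0, 0, 0, 0.3], [24, 5, -14, 0, 0, 0, 0.3], [28, 6, -14, 0, 0, 0, 0.3], [32, 7, -14, 0, 0, 0, 0.3], [36, 8.3, -14, 0, 0, 0, 0.3], [40, 8.3, -14, 0, 0, 0, 0.3], [44, 8.3, -14, 0, 0, 0, 0.3], [47.9, 8.3, -14, 0, 0, 0, 0.3], [47.9, 8.3, -14, 0, 0, 0, 0.3], [47.9, 8.3, -11, 0, 0, 0, 0.3], [47.9, 8.3, -8, 0, 0, 0, 0.3], [47.9, 8.3, -5, 0, 0, 0, 0.3], [47.9, 8.3, -3, 0, 0, 0, 0.3]]])

```text
time_s: 11.05
ee_pos: [0.5613, 0.1188, 0.1318]
eef_rot: [-3.136, 0.002, 1.575]
force: [-0.5, 1.2, -2.9]
grip_width: 0.0617
```

Run:
```python
from h import *
print(ctrl.get_obs()['grip_width'])
c=snap('top','top2.png')
plan((.562,.119,.088,1.57))
```

```text
0.06170100992515976
(0.562, 0.119, 0.088, 1.57) -> [0.1 0.2 4. ] [-0.01  0.    0.  ]
```

>>> play_rows(steps=[[[0, 0, 2, 0, 0, 0, 0.3], [0, 0, 3, 0, 0, 0, 0.3], [0, 0, 4, 0, 0, 0, 0.3], [0, 0, 4.3, 0, 0, 0, 0.3], [0, 0, 4.4, 0, 0, 0, 0.3], [0, 0, 4.4, 0, 0, 0, 0.9], [0, 0, 4.4, 0, 0, 0, 0.9], [0, 0, 4.4, 0, 0, 0, 1], [0, 0, 4.4, 0, 0, 0, 1], [0, 0, 4.4, 0, 0, 0, 1], [0, 0, 0, 0, 0, 0, 1], [0, 0, -4, 0, 0, 0, 1], [0, 0, -8, 0, 0, 0, 1], [0, 0, -11.8, 0, 0, 0, 1], [-4, 0, -11.8, 0, 0, 0, 1], [-8, 0, -11.8, 0, 0, 0, 1], [-12, 0, -11.8, 0, 0, 0, 1], [-16, 0, -11.8, 0, 0, 0, 1], [-20, 0, -11.8, 0, 0, 0, 1], [-24, -0.2, -11.8, 0, 0, 0, 1]]])

```text
time_s: 12.77
ee_pos: [0.5599, -0.1231, 0.2473]
eef_rot: [-3.132, 0.003, 1.575]
force: [0.8, 0.6, -0.0]
grip_width: 0.0939
```

Run:
```python
from h import *
plan((.559,-.147,.25,1.57),(.559,-.147,.105,1.57))
```

```text
(0.559, -0.147, 0.25, 1.57) -> [-2.4 -0.1 -0.3] [-0.01  0.    0.  ]
(0.559, -0.147, 0.105, 1.57) -> [-2.4  0.  14.2] [-0.01  0.    0.  ]
```

>>> play_rows(steps=[[[-2.4, 0, 0, -0.01, 0, 0, 1], [-2.4, 0, 2, -0.01, 0, 0, 1], [-2.4, 0, 6, -0.01, 0, 0, 1], [-2.4, 0, 10, -0.01, 0, 0, 1], [-2.4, 0, 12.5, -0.01, 0, 0, 1], [-2.4, 0, 14.2, -0.01, 0, 0, 1], [-2.4, 0, 14.2, -0.01, 0, 0, 1], [-2.4, 0, 14.2, -0.01, 0, 0, 1], [-2.4, 0, 14.2, -0.01, 0, 0, 0.3], [-2.4, 0, 14.2, -0.01, 0, 0, 0.3], [-2.4, 0, 14.2, -0.01, 0, 0, 0.3], [-2.4, 0, 14.2, -0.01, 0, 0, 0.3], [-2.4, 0, 14.2, -0.01, 0, 0, 0.3], [-2.4, 0, 14.2, -0.01, 0, 0, 0.3], [-2.4, 0, 14.2, -0.01, 0, 0, 0.3]]])

```text
time_s: 14.02
ee_pos: [0.5589, -0.1472, 0.1059]
eef_rot: [3.14, 0.002, 1.575]
force: [0.1, 2.9, 5.2]
grip_width: 0.0621
```

>>> play_rows(steps=[[[0, 0, -4, 0, 0, 0, 0.3], [0, 0, -8, 0, 0, 0, 0.3], [0, 0, -12, 0, 0, 0, 0.3], [4, 0, -14, 0, 0, 0, 0.3], [8, 0, -14, 0, 0, 0, 0.3], [12, 0.1, -14, 0, 0, 0, 0.3], [16, 0.1, -14, 0, 0, 0, 0.3], [20, 0.2, -14, 0, 0, 0, 0.3], [24, 0.2, -14, 0, 0, 0, 0.3], [28, 0.3, -14, 0, 0, 0, 0.3], [32, 0.3, -14, 0, 0, 0, 0.3], [36, 0.3, -14, 0, 0, 0, 0.3], [38.1, 0.3, -14, 0, 0, 0, 0.3], [38.1, 0.3, -14, 0, 0, 0, 0.3], [38.1, 0.3, -11, 0, 0, 0, 0.3], [38.1, 0.3, -8, 0, 0, 0, 0.3], [38.1, 0.3, -5, 0, 0, 0, 0.3], [38.1, 0.3, -3, 0, 0, 0, 0.3]]])

```text
time_s: 15.52
ee_pos: [0.5591, 0.2328, 0.1316]
eef_rot: [-3.139, 0.004, 1.575]
force: [0.0, 0.5, -3.2]
grip_width: 0.0614
```

Run:
```python
from h import *
print(ctrl.get_obs()['grip_width'])
plan((.56,.234,.088,1.57),(.40,.12,.25,1.57))
c=snap('top')
cv2.imwrite('pics/top3.png',cv2.resize(c['frame'][80:270,170:470],None,fx=2.5,fy=2.5))
```

```text
0.06140939163184508
(0.56, 0.234, 0.088, 1.57) -> [0.1 0.1 4.4] [-0.  0.  0.]
(0.4, 0.12, 0.25, 1.57) -> [-11.3 -16.  -11.8] [-0.  0.  0.]
```

View pics/top3.png

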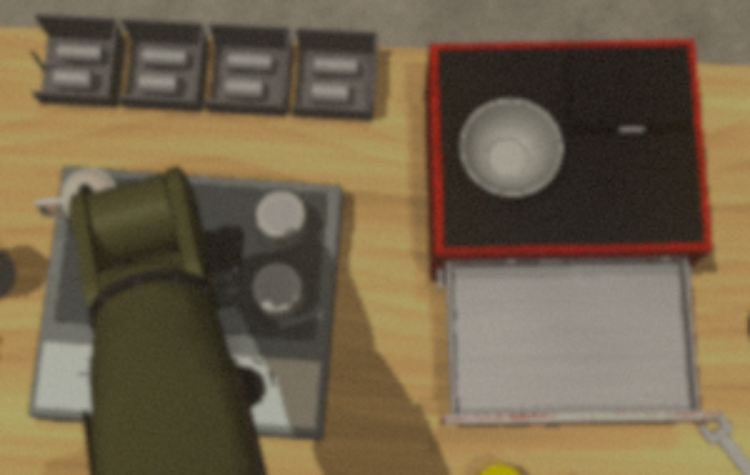

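The top view shows two tins standing on the plate at crop (281,215) and (277,290). The tray is empty and still out. The third tin is hidden under the arm.

>>> play_rows(steps=[[[0, 0, 2, 0, 0, 0, 0.3], [0, 0, 3, 0, 0, 0, 0.3], [0, 0, 4, 0, 0, 0, 0.3], [0, 0, 4.3, 0, 0, 0, 0.3], [0, 0, 4.4, 0, 0, 0, 0.3], [0, 0, 4.4, 0, 0, 0, 0.9], [0, 0, 4.4, 0, 0, 0, 0.9], [0, 0, 4.4, 0, 0, 0, 1], [0, 0, 4.4, 0, 0, 0, 1], [0, 0, 4.4, 0, 0, 0, 1], [0, 0, 0, 0, 0, 0, 1], [0, 0, -4, 0, 0, 0, 1], [0, 0, -8, 0, 0, 0, 1], [0, -3, -11.8, 0, 0, 0, 1], [0, -7, -14, 0, 0, 0, 1], [0, -11, -16, 0, 0, 0, 1], [0, -14, -17, 0, 0, 0, 1], [0, -14, -17, 0, 0, 0, 1]]])

```text
time_s: 17.07
ee_pos: [0.4158, 0.2332, 0.3032]
eef_rot: [-3.14, 0.003, 1.576]
force: [-0.1, 0.8, 0.6]
grip_width: 0.0941
```

Run:
```python
from h import *
c=snap('wrist','wr2.png')
print(tool()[0],[proj(c,p).round() for p in[(.442,.1475,.09),(.438,.3155,.09)]])
```

```text
[0.41739243 0.23315874 0.30195175] [array([241., 199.]), array([390., 197.])]
```

View pics/wr2.png

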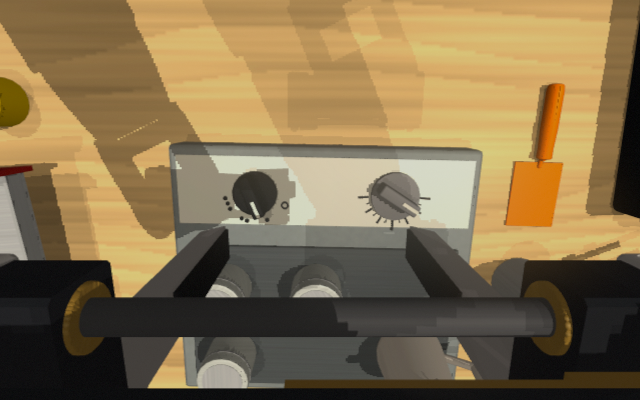

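All three tins are on the plate. The selector is at about (254,194) with its pointer near one dot, and the timer is at about (396,196). I'll zoom in for the exact centres and angles.

Run:
```python
from h import *
c=snap('wrist')
im=cv2.resize(c['frame'][140:245,165:490],None,fx=2.46,fy=4,interpolation=cv2.INTER_CUBIC)
im=cv2.resize(c['frame'][145:240,215:295],None,fx=5,fy=5,interpolation=cv2.INTER_CUBIC)
im2=cv2.resize(c['frame'][145:240,355:435],None,fx=5,fy=5,interpolation=cv2.INTER_CUBIC)
cv2.imwrite('pics/kn.png',np.hstack([im,im2]))
# warmer near corners, and strip edges
for p in[(171,146),(480,152),(171,144)]: print('near corner',ray(c,*p,.055).round(4))
for z in(.066,.09):
  for p in[(254,194),(396,196)]: print(z,ray(c,*p,z).round(4))
```

```text
near corner [0.3873 0.0594 0.055 ]
near corner [0.3919 0.4262 0.055 ]
near corner [0.3849 0.0596 0.055 ]
0.066 [0.4424 0.158  0.066 ]
0.066 [0.4437 0.3271 0.066 ]
0.09 [0.4372 0.1624 0.09  ]
0.09 [0.4384 0.3217 0.09  ]
```

View pics/kn.png

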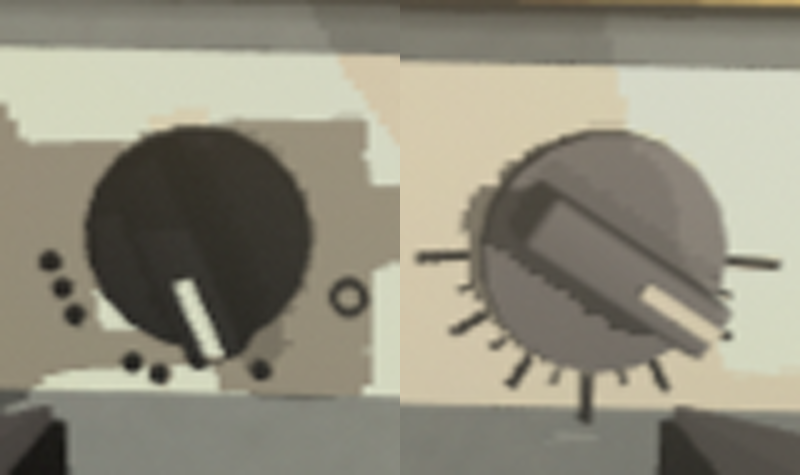

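The selector skirt centre is at (254.6,192.4) with its pointer at about 21°, so one dot. The timer centre is at (396,195) with its bar at about 56°, near 11 min. The two cameras disagree by about 8 mm in y, so I'll check them against tins placed at known points.

Run:
```python
from h import *
c=snap('top'); w=snap('wrist')
g=cv2.resize(c['frame'],None,fx=4,fy=4,interpolation=cv2.INTER_CUBIC)
hsv=cv2.cvtColor(g,cv2.COLOR_BGR2HSV)
gr=cv2.GaussianBlur(cv2.cvtColor(g,cv2.COLOR_BGR2GRAY),(7,7),0)
sub=gr[560:860,760:1240]
k=cv2.HoughCircles(sub,cv2.HOUGH_GRADIENT,1,60,param1=60,param2=18,minRadius=36,maxRadius=50)
for u,v,r in k[0]: print('lid',((u+760)/4,(v+560)/4,r/4),ray(c,(u+760)/4,(v+560)/4,.121).round(4))
for P in[(.652,.121,.121),(.562,.119,.121),(.56,.234,.121)]: print(proj(c,P).round(1),proj(w,P).round(1))
print(tool()[0])
plan((.438,.155,.2,1.96))
cv2.imwrite('pics/t4.png',np.hstack([cv2.resize(c['frame'][140:260,175:312],None,fx=4,fy=4,interpolation=cv2.INTER_CUBIC)]))
```

```text
lid (np.float32(280.875), np.float32(194.625), np.float32(9.525)) [0.5588 0.1138 0.121 ]
lid (np.float32(244.375), np.float32(192.625), np.float32(9.8)) [0.5586 0.2282 0.121 ]
lid (np.float32(282.125), np.float32(165.625), np.float32(9.525)) [0.653  0.1169 0.121 ]
lid (np.float32(204.625), np.float32(157.625), np.float32(11.225)) [0.6652 0.3652 0.121 ]
[280.8 165.8] [220.3 379.3]
[279.3 193.5] [214.  309.3]
[242.6 192.1] [317.9 308.4]
[0.41969204 0.23268247 0.29854504]
(0.438, 0.155, 0.2, 1.96) -> [-7.7  1.9  9.9] [-0.01  0.   -0.39]
```

View pics/t4.png

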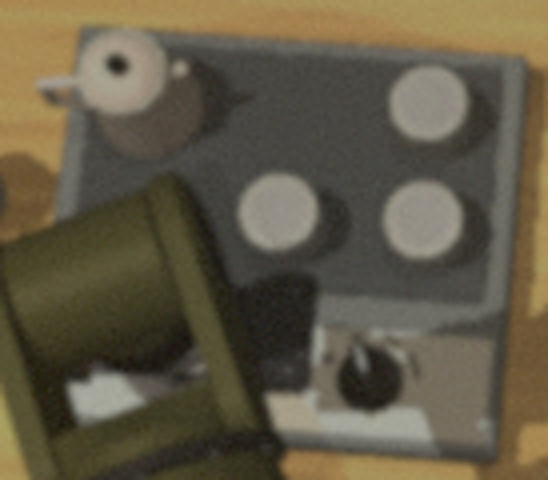

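The three lids measure close to where they were set down. The top camera reads 5 mm low in y there, which puts the selector at about (.440,.157) and the timer at about (.442,.325). Next I move above the selector.

>>> play_rows(steps=[[[-4, 1, 4, -0.01, 0, -0.12, 1], [-7.6, 2, 8, -0.01, 0, -0.24, 1], [-7.6, 2, 11, -0.01, 0, -0.36, 1], [-7.6, 2, 13, -0.01, 0, -0.39, 1], [-7.6, 2, 13, -0.01, 0, -0.39, 1], [-7.6, 2, 13, -0.01, 0, -0.39, 1], [-7.6, 2, 13, -0.01, 0, -0.39, 1]]])

```text
time_s: 17.85
ee_pos: [0.4401, 0.1564, 0.1702]
eef_rot: [3.14, 0.005, 1.963]
force: [0.7, -0.1, 0.1]
grip_width: 0.0937
```

Run:
```python
from h import *
c=snap('wrist','wr3.png');p,r=tool()
print(p,r.as_euler('xyz'),proj(c,(.440,.157,.09)),proj(c,p),proj(c,[p[0],p[1],.09]))
plan((.44,.157,.07,1.97))
```

```text
[0.44011872 0.15665372 0.17062717] [3.13840524 0.0048456  1.96351723] [317.82043348 205.40583058] [316.69492273 242.85590859] [317.33275117 205.37561693]
(0.44, 0.157, 0.07, 1.97) -> [ 0.1 -0.  10.1] [ 0.    0.   -0.01]
```

View pics/wr3.png

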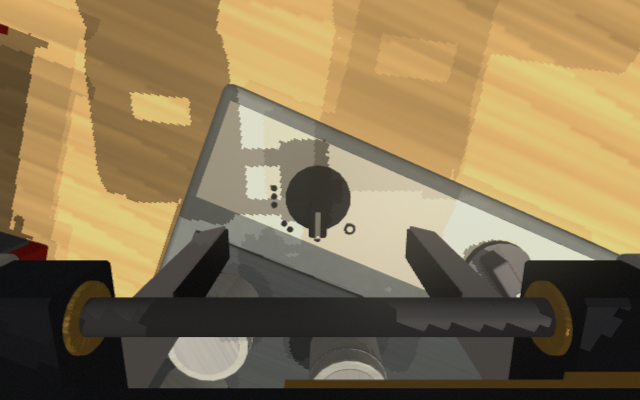

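The bar is vertical at u≈318, exactly between the fingers, and the skirt centre is at (318,196). I'll descend and close.

>>> play_rows(steps=[[[0, 0, 3, 0, 0, 0, 1], [0, 0, 6, 0, 0, 0, 0.6], [0, 0, 8, 0, 0, 0, 0.6], [0, 0, 9.5, 0, 0, 0, 0.5], [0, 0, 10, 0, 0, 0, 0.5], [0, 0, 10, 0, 0, 0, 0.5], [0, 0, 10, 0, 0, 0, 0], [0, 0, 10, 0, 0, 0, 0], [0, 0, 10, 0, 0, 0, 0], [0, 0, 10, 0, 0, 0, 0], [0, 0, 10, 0, 0, 0, 0], [0, 0, 10, 0, 0, 0, 0], [0, 0, 10, 0, 0, 0, 0]]], force=25)

```text
time_s: 18.98
ee_pos: [0.4406, 0.1563, 0.0708]
eef_rot: [3.138, 0.005, 1.963]
force: [-0.1, -0.6, 0.0]
grip_width: 0.0175
```

>>> play_rows(steps=[[[0, 0, 0, 0, 0, 0, 0], [0, 0, 0, 0, 0, 0, 0], [0, 0, 0, 0, 0, 0, 0], [0, 0, 0, 0, 0, 0, 0]]])

```text
time_s: 19.32
ee_pos: [0.4405, 0.1565, 0.0708]
eef_rot: [3.138, 0.005, 1.963]
force: [-2.5, 3.4, 0.3]
grip_width: 0.0139
```

>>> play_rows(steps=[[[0, 0, 0, 0, 0, 0.1, 0], [0, 0, 0, 0, 0, 0.2, 0], [0, 0, 0, 0, 0, 0.3, 0], [0, 0, 0, 0, 0, 0.4, 0], [0, 0, 0, 0, 0, 0.5, 0], [0, 0, 0, 0, 0, 0.6, 0], [0, 0, 0, 0, 0, 0.7, 0], [0, 0, 0, 0, 0, 0.79, 0], [0, 0, 0, 0, 0, 0.8, 0], [0, 0, 0, 0, 0, 0.8, 0], [0, 0, 0, 0, 0, 0.8, 0]]])

```text
time_s: 20.23
ee_pos: [0.4405, 0.1565, 0.0707]
eef_rot: [3.136, 0.001, 1.166]
force: [-0.7, 2.9, -0.1]
grip_width: 0.0134
```

>>> play_rows(steps=[[[0, 0, 0, 0, 0, 0, 0.4], [0, 0, 0, 0, 0, 0, 0.6], [0, 0, 0, 0, 0, 0, 0.6], [0, 0, 0, 0, 0, 0, 0.6], [0, 0, 0, 0, 0, 0, 0.6], [0, 0, -4, 0, 0, 0, 1], [0, 0, -8, 0, 0, 0, 1], [0, 0, -10, 0, 0, 0, 1], [0, 0, -10, 0, 0, 0, 1]]])

```text
time_s: 20.98
ee_pos: [0.4418, 0.1573, 0.1752]
eef_rot: [3.13, -0.004, 1.167]
force: [-0.6, -0.2, -0.0]
grip_width: 0.0702
```

Run:
```python
from h import *
c=snap('wrist','wr4.png')
plan((.442,.325,.17,2.55))
```

```text
(0.442, 0.325, 0.17, 2.55) -> [15.5 -6.5  0.2] [ 0.01  0.   -1.38]
```

View pics/wr4.png

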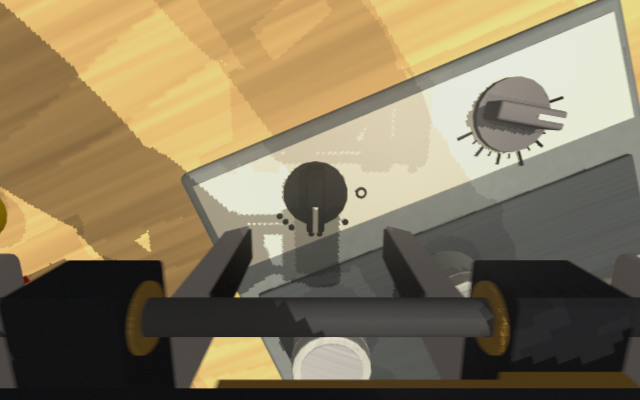

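The selector pointer now sits on the two-dot pair at (316,232). Next is the timer.

>>> play_rows(steps=[[[4, -1.6, 0.2, 0, 0, -0.12, 1], [8, -3.3, 0.2, 0, 0, -0.24, 1], [12, -5, 0.2, 0.01, 0, -0.36, 1], [15.5, -6.5, 0.2, 0.01, 0, -0.48, 1], [15.5, -6.5, 0.2, 0.01, 0, -0.6, 1], [15.5, -6.5, 0.2, 0.01, 0, -0.72, 1], [15.5, -6.5, 0.2, 0.01, 0, -0.84, 1], [15.5, -6.5, 0.2, 0.01, 0, -0.96, 1], [15.5, -6.5, 0.2, 0.01, 0, -1.08, 1], [15.5, -6.5, 0.2, 0.01, 0, -1.2, 1], [15.5, -6.5, 0.2, 0.01, 0, -1.32, 1], [15.5, -6.5, 0.2, 0.01, 0, -1.38, 1], [15.5, -6.5, 0.2, 0.01, 0, -1.38, 1], [15.5, -6.5, 0.2, 0.01, 0, -1.38, 1]]])

```text
time_s: 22.2
ee_pos: [0.4418, 0.3249, 0.1691]
eef_rot: [-3.136, 0.002, 2.544]
force: [0.0, -0.6, 0.9]
grip_width: 0.0941
```

Run:
```python
from h import *
c=snap('wrist');p,r=tool()
print(p,r.as_euler('xyz'),proj(c,[p[0],p[1],.09]),proj(c,[p[0],p[1],.066]))
cv2.imwrite('pics/wr5.png',cv2.resize(c['frame'][120:280,220:420],None,fx=3,fy=3,interpolation=cv2.INTER_CUBIC))
```

```text
[0.44187804 0.32491887 0.16932953] [-3.13646658e+00  1.83808332e-03  2.54409973e+00] [317.21051824 206.38826417] [317.26939593 199.25254546]
```

View pics/wr5.png

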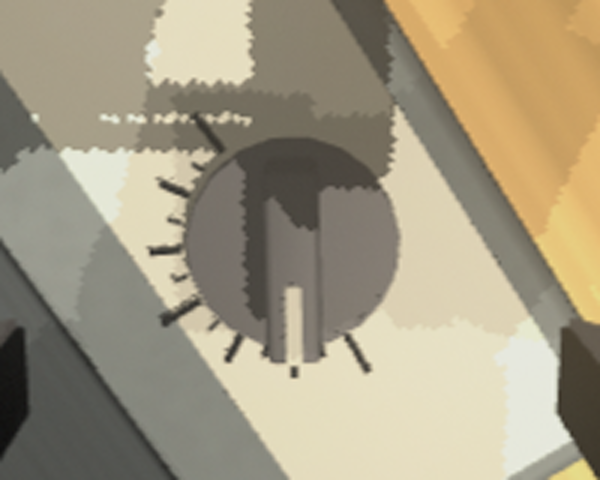

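The bar is vertical at u≈317.7 and points at the 10-minute tick. The 40-minute tick at crop (165,250) lies about 86° clockwise from it, so the turn is about 1.50 rad.

>>> play_rows(steps=[[[0, 0, 3, 0, 0, 0, 0.6], [0, 0, 6, 0, 0, 0, 0.5], [0, 0, 8, 0, 0, 0, 0.5], [0, 0, 9.5, 0, 0, 0, 0.4], [0, 0, 9.9, 0, 0, 0, 0.4], [0, 0, 9.9, 0, 0, 0, 0.4], [0, 0, 9.9, 0, 0, 0, 0], [0, 0, 9.9, 0, 0, 0, 0], [0, 0, 9.9, 0, 0, 0, 0], [0, 0, 9.9, 0, 0, 0, 0], [0, 0, 9.9, 0, 0, 0, 0], [0, 0, 9.9, 0, 0, 0, 0], [0, 0, 9.9, 0, 0, 0, 0], [0, 0, 9.9, 0, 0, 0, 0], [0, 0, 9.9, 0, 0, 0, 0], [0, 0, 9.9, 0, 0, 0, 0]]])

```text
time_s: 23.58
ee_pos: [0.4418, 0.3244, 0.0705]
eef_rot: [-3.137, 0.002, 2.544]
force: [-1.0, -0.9, 3.4]
grip_width: 0.014
```

>>> play_rows(steps=[[[0, 0, 0, 0, 0, 0.12, 0], [0, 0, 0, 0, 0, 0.24, 0], [0, 0, 0, 0, 0, 0.36, 0], [0, 0, 0, 0, 0, 0.48, 0], [0, 0, 0, 0, 0, 0.6, 0], [0, 0, 0, 0, 0, 0.72, 0], [0, 0, 0, 0, 0, 0.84, 0], [0, 0, 0, 0, 0, 0.96, 0], [0, 0, 0, 0, 0, 1.08, 0], [0, 0, 0, 0, 0, 1.2, 0], [0, 0, 0, 0, 0, 1.32, 0], [0, 0, 0, 0, 0, 1.42, 0], [0, 0, 0, 0, 0, 1.5, 0], [0, 0, 0, 0, 0, 1.5, 0], [0, 0, 0, 0, 0, 1.5, 0], [0, 0, 0, 0, 0, 1.5, 0]]])

```text
time_s: 24.92
ee_pos: [0.4413, 0.3274, 0.0706]
eef_rot: [-3.141, 0.0, 1.044]
force: [-4.0, 22.4, -5.0]
grip_width: 0.0142
```

>>> play_rows(steps=[[[0, 0, 0, 0, 0, 0, 0.4], [0, 0, 0, 0, 0, 0, 0.6], [0, 0, 0, 0, 0, 0, 0.6], [0, 0, 0, 0, 0, 0, 0.6], [0, 0, 0, 0, 0, 0, 0.6], [0, 0, -4, 0, 0, 0, 1], [0, 0, -8, 0, 0, 0, 1], [0, 0, -12, 0, 0, 0, 1], [0, 0, -14, 0, 0, 0, 1], [0, 0, -14, 0, 0, 0, 1]]])

```text
time_s: 25.75
ee_pos: [0.4428, 0.328, 0.2158]
eef_rot: [3.139, -0.007, 1.044]
force: [0.6, 0.5, 0.0]
grip_width: 0.0771
```

Run:
```python
from h import *
c=snap('wrist');p,r=tool()
cv2.imwrite('pics/wr6.png',cv2.resize(c['frame'][100:280,150:420],None,fx=2.9,fy=2.9,interpolation=cv2.INTER_CUBIC))
# tray push start: outer panel surface about chest -x of line (.408,-.104)-(.430,-.431)
plan((.34,.05,.25,1.64),(.37,-.25,.2,1.64),(.37,-.25,.112,1.64))
```

```text
(0.34, 0.05, 0.25, 1.64) -> [-29.1   5.1  -3.8] [ 0.  -0.  -0.6]
(0.37, -0.25, 0.2, 1.64) -> [-53.6  22.8   1.1] [ 0.  -0.  -0.6]
(0.37, -0.25, 0.112, 1.64) -> [-53.6  22.8   9.9] [ 0.  -0.  -0.6]
```

View pics/wr6.png

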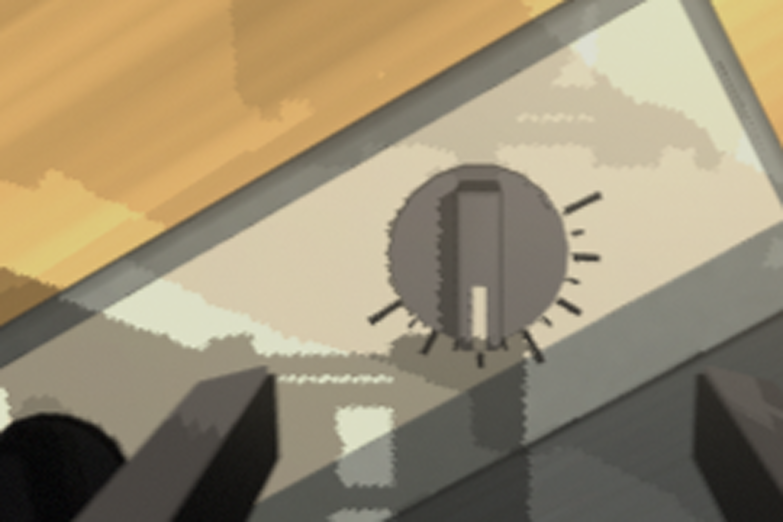

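The timer pointer is on the 40-minute tick at (481,360), next to the longest 30-minute tick at (535,345). Next is the tray.

>>> play_rows(steps=[[[-4, 0.7, -1, 0, 0, -0.1, 0], [-8, 1.4, -2, 0, 0, -0.2, 0], [-12, 2.1, -3, 0, 0, -0.3, 0], [-16, 2.8, -3.8, 0, 0, -0.4, 0], [-20, 3.5, -3.8, 0, 0, -0.5, 0], [-24, 4.2, -3.8, 0, 0, -0.6, 0], [-29, 5, -3.8, 0, 0, -0.6, 0], [-32, 7.3, -3, 0, 0, -0.6, 0], [-35, 9.5, -2, 0, 0, -0.6, 0], [-38, 11.7, -1, 0, 0, -0.6, 0], [-41, 14, 0, 0, 0, -0.6, 0], [-44, 16, 1, 0, 0, -0.6, 0], [-47, 18, 1, 0, 0, -0.6, 0], [-50, 20, 1, 0, 0, -0.6, 0], [-53.6, 22.5, 1, 0, 0, -0.6, 0], [-53.6, 22.5, 1, 0, 0, -0.6, 0], [-53.6, 22.5, 1, 0, 0, -0.6, 0], [-53.6, 22.5, 1, 0, 0, -0.6, 0]]])

```text
time_s: 27.3
ee_pos: [0.3666, -0.2483, 0.1999]
eef_rot: [3.14, -0.004, 1.643]
force: [0.7, 0.1, -0.6]
grip_width: 0.0005
```

Run:
```python
from h import *
c=snap('wrist','wr7.png');print(tool()[0])
for n,P in[('front ends',(.408,-.104,.132)),('',(.43,-.431,.132)),('tcp',(.366,-.25,.115))]: print(n,proj(c,P).round())
plan((.366,-.262,.115,1.64),(.60,-.244,.115,1.64))
```

```text
[ 0.36687558 -0.24796984  0.20037977]
front ends [504. 276.]
 [ 66. 274.]
tcp [314. 203.]
(0.366, -0.262, 0.115, 1.64) -> [-1.4 -0.2  8.5] [ 0. -0.  0.]
(0.6, -0.244, 0.115, 1.64) -> [-1.3 23.3  8.6] [ 0. -0.  0.]
```

View pics/wr7.png

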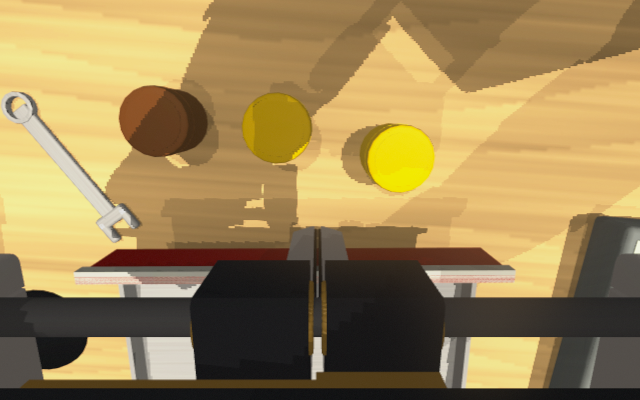

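The wrist view shows the closed fingers in front of the tray panel. The panel spans u 75 to 515 with its middle at about 295, so I'll shift 1.4 cm towards that, go down and push.

>>> play_rows(steps=[[[-1.4, 0, 4, 0, 0, 0, 0], [-1.4, 0, 8, 0, 0, 0, 0], [-1.4, 0, 8.5, 0, 0, 0, 0], [-1.4, 0, 8.5, 0, 0, 0, 0], [-1.4, 2, 8.5, 0, 0, 0, 0], [-1.4, 3.5, 8.5, 0, 0, 0, 0], [-1.4, 5, 8.5, 0, 0, 0, 0], [-1.4, 6.5, 8.5, 0, 0, 0, 0], [-1.4, 8, 8.5, 0, 0, 0, 0], [-1.4, 9.5, 8.5, 0, 0, 0, 0], [-1.4, 11, 8.5, 0, 0, 0, 0], [-1.4, 12.5, 8.5, 0, 0, 0, 0], [-1.4, 14, 8.5, 0, 0, 0, 0], [-1.4, 15.5, 8.5, 0, 0, 0, 0], [-1.4, 17, 8.5, 0, 0, 0, 0], [-1.4, 18.5, 8.5, 0, 0, 0, 0], [-1.4, 20, 8.5, 0, 0, 0, 0], [-1.4, 20, 8.5, 0, 0, 0, 0]]])

```text
time_s: 28.85
ee_pos: [0.5698, -0.246, 0.1185]
eef_rot: [3.137, -0.002, 1.646]
force: [-0.3, -0.2, -0.0]
grip_width: 0.0003
```

>>> play_rows(steps=[[[0, 0.4, 0.3, 0, 0, 0, 0], [0, 0.8, 0.3, 0, 0, 0, 0], [0, 1.2, 0.3, 0, 0, 0, 0], [0, 1.6, 0.3, 0, 0, 0, 0], [0, 1.8, 0.3, 0, 0, 0, 0], [0, 1.8, 0.3, 0, 0, 0, 0]]])

```text
time_s: 29.35
ee_pos: [0.5881, -0.2446, 0.1156]
eef_rot: [3.137, -0.002, 1.646]
force: [-0.9, 0.2, -0.3]
grip_width: 0.0005
```

>>> play_rows(steps=[[[0, 0.2, 0, 0, 0, 0, 0], [0, 0.4, 0, 0, 0, 0, 0], [0, 0.6, 0, 0, 0, 0, 0], [0, 0.7, 0, 0, 0, 0, 0], [0, 0.7, 0, 0, 0, 0, 0]]])

```text
time_s: 29.77
ee_pos: [0.5942, -0.2442, 0.1155]
eef_rot: [3.139, -0.002, 1.646]
force: [-9.6, -0.1, 4.0]
grip_width: 0.0005
```

>>> play_rows(steps=[[[0, 0.2, 0, 0, 0, 0, 0], [0, 0.3, 0, 0, 0, 0, 0], [0, 0.3, 0, 0, 0, 0, 0], [0, 0.3, 0, 0, 0, 0, 0]]])

```text
time_s: 30.1
ee_pos: [0.5943, -0.2442, 0.1156]
eef_rot: [-3.136, -0.004, 1.646]
force: [-28.0, 2.1, 12.7]
grip_width: 0.0006
```

The tray is hard against its stop: the force rose to 28 N with no further travel. I'll back off, rise clear and check everything.

>>> play_rows(steps=[[[0, -1, 0, 0, 0, 0, 0], [0, -4, 0, 0, 0, 0, 0], [0, -7, -2, 0, 0, 0, 0], [0, -11, -6, 0, 0, 0, 0], [0, -15, -10, 0, 0, 0, 0], [0, -19, -14, 0, 0, 0, 0], [0, -23, -18, 0, 0, 0, 0], [0, -23, -18, 0, 0, 0, 0], [0, -23, -18, 0, 0, 0, 0]]])

```text
time_s: 30.85
ee_pos: [0.3643, -0.2625, 0.301]
eef_rot: [-3.14, 0.0, 1.645]
force: [0.2, -0.6, 1.3]
grip_width: 0.0008
```

Run:
```python
from h import *
c=snap('top');s=snap('scene')
a=cv2.resize(c['frame'][85:265,170:470],None,fx=2.6,fy=2.6,interpolation=cv2.INTER_CUBIC)
b=s['frame'][140:305,150:480]
b=cv2.resize(b,(a.shape[1],int(b.shape[0]*a.shape[1]/b.shape[1])),interpolation=cv2.INTER_CUBIC)
im=np.vstack([a,b]);im=cv2.resize(im,None,fx=.69,fy=.69,interpolation=cv2.INTER_AREA);print(im.shape)
cv2.imwrite('pics/fin.png',im)
g=cv2.resize(c['frame'],None,fx=4,fy=4,interpolation=cv2.INTER_CUBIC)
gr=cv2.GaussianBlur(cv2.cvtColor(g,cv2.COLOR_BGR2GRAY),(7,7),0)[560:860,900:1240]
k=cv2.HoughCircles(gr,cv2.HOUGH_GRADIENT,1,60,param1=60,param2=18,minRadius=36,maxRadius=50)
for u,v,r in k[0]: print('lid',ray(c,(u+900)/4,(v+560)/4,.121).round(4))
print(tool()[0])
```

```text
(592, 538, 3)
lid [0.5572 0.1144 0.121 ]
lid [0.6538 0.117  0.121 ]
lid [0.5578 0.2289 0.121 ]
[ 0.36539785 -0.26277388  0.29975384]
```

View pics/fin.png

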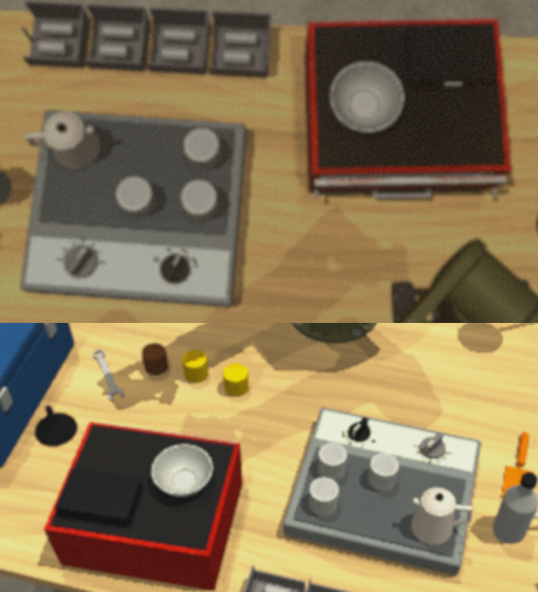

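The final view shows three upright tins on the plate at (201,145), (198,197) and (134,194). Both knobs are at their set marks, the tray is home, the bystanders are unmoved and the arm is clear.

```bash
python3 -c "
from station import ctrl
print(ctrl.hand_in())"
```

```text
the job is handed in; nothing more can be done
None
```

The lunch is on the warmer and I handed the job in at about 31 s of robot time; no verdict is reported. I moved three tins (all that were in the tray) to the plate, then turned the selector from one dot to two dots and the timer from about 10 to 40 minutes. Last, I pushed the empty tray home.

**Last checks:**
- **Tins:** All three stand upright on the plate, and their lids measured within 5 mm of where they were set down, well inside the plate's edges.
- **Knobs:** The close-up views taken right after turning showed the selector on the two-dot mark and the timer on the 40-minute tick.
- **Tray:** The push force rose to 28 N with no further travel, so the tray is against its stop. The top view also shows it closed.
- **Surroundings:** No bystander looked moved, and the arm ended clear of everything. I saw no tin knocked aside during the run.

**Disagreements and forces:** The top camera read about 5 mm low in y over the warmer, so I used the wrist camera and the known tin positions there. The timer turn showed 22 N of sideways force because the grip was about 3 mm off the knob's axis; it reached its mark anyway.

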